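Set the biscuit ware on its kiln setters

ROBOT

A 6-joint arm with a two-finger parallel gripper is mounted at the origin on the work surface. World frame = base frame: x ahead of the robot, y to its left, z up, the work surface at z = 0. Lengths are in mm, angles in rad, forces in N, time in s.
With the tool pointing down it reaches from about 275 to 750 mm from the base axis. Payload 10.2 kg.
Tool frame: the origin (TCP) lies at the very end of the fingers, on their centre line; the grasp point (between the pads) lies 19 mm behind it; z points along the fingers, y is the line along which they close (so a half turn about z gives the same grasp; the last joint's range is limited). The gripper opens to 85 mm and grips with 20 to 120 N. Pads are 22 mm wide; open, the fingers measure 114 mm over their backs; the gripper's body (76 mm by 85 mm) begins 54 mm behind the grasp point. The pads swing forward as they close: fully open they stand 13 mm farther back than shut.
Start: joints at [-0.223, 0.313, 1.498, -0, 1.331, -0.223], TCP at [525.006, -0.013, 205.894] pointing down, gripper open.
Joint ranges: [-2.94, 2.94], [-0.97, 2.17], [0.19, 2.56], [-1.23, 4.37], [0.02, 3.11], [-2.88, 2.88]. Speed limits (rad/s): [2.39, 2.39, 3.01, 3.14, 3.14, 3.14].

INTERFACE

Orientations are given as a unit quaternion [w, x, y, z].
In Python, from rig import * gives the robot as it stands. The module is installed in compiled form; this text tells all that it offers.
- The arm moves only by the shell command python3 -m crank 'ROWS' [FORCE]. ROWS is JSON, a list that holds one entry, the list of rows, each a list of 7 numbers: the shift along the tool's x, y, z in units of 25 mm (1.0 is 25 mm), then the turn, a rotation vector about the tool's x, y, z in units of 8 degrees (1.0 is 8 degrees), then the finger opening in mm, from 0 to 85.4. A call has exactly 8 rows; each row shifts and turns the commanded pose from where the row before left it, along the tool's axes as they then stand; what a row does not reach is not made up. A row lasts 1/10 s, in which the tool goes at most 50 mm and 8.59 degrees, less where a joint would pass 70% of its speed; a pose out of reach is approached as far as the arm can. A call is refused whole if a number of a shift passes 1 or a number of a turn 1, either way. A call with a gripper value outside its range is refused whole. The fingers move at their own pace and stop on an object; FORCE is the grip in N (left out, the last holds). Time passes only in rows, so rows that do not move let the fingers close, or fill a call up. It gives the time, the measured TCP pose, the force, the opening and the grip force at its end, in the units of the state.
- sense(): the state, without advancing time (a new reading comes with each control period).
- capture(name): name is "scene" or "side" or "wrist"; returns the picture (400x640x3 uint8, blue, green, red); there is no depth.
- camera_model(name): a dict with "fx", "fy", "cx", "cy" (pixels), "world_from_camera" (4x4, takes a point from camera to world coordinates); the wrist camera has in their place "T_tool_cam" (4x4, takes a point from camera to tool coordinates, whose origin is the TCP and whose axes are the flange's). Camera axes: x right, y up, looking along -z (the intrinsics and any distortion apply to the point x, -y, -z); pixel columns grow to the right and rows downward; lengths in mm; the calibration is good to about 2 mm. A picture is of the moment at which its call begins: read the wrist's pose just before it. camera_model takes no time and is no camera call.
- finish_job(): hands the job in; it is judged then, once.
The state is a dict: "time_s": time; "joints": joint angles; "dq": joint speeds; "tau": joint torques, N m; "eef_pos": TCP position; "ee_rot": TCP orientation; "force": force on the tool from outside, world axes, zero at the start; "wrist_torque": the same for the moment, N m; "grip_width": opening from 0.0 (shut) to 1.0 (fully open); "grip_force": force on a finger pad.
Only numpy, scipy, OpenCV 4.12 (cv2) and the standard library are available. Lean on these libraries where they do the work, as an engineer would, in place of code of your own. Each camera call takes 0.05 s, during which the arm holds its last target. There are 200 camera calls.

TASK

Load the dark kiln shelf: stand each of the four pieces upright and centred on the flat clay setter of its own outline - the tall round tumbler on the larger disc, the small round cup on the smaller disc, the square cup on the square plate and the oblong dish on the oblong plate, these last two lined up with their plates. Set each one down gently, it is fragile, and leave the handled mug and the wide bowl where they stand.

Things in the scene. Friction and masses are not known exactly. Their poses are not given: they have to be found in the camera images.
- tumbler: The tall round tumbler without handle: hollow, open at the top, 88 mm high, outside diameter 64 mm at the rim tapering evenly to 54 mm at the foot, wall 4 mm. Off-white clay, about 160 g, loose, upright on the green bench at the robot's left, 115 mm or more from the next piece, centre to centre. Origin: centre of its underside; z up.
- small_cup: The small round cup without handle: hollow, open at the top, 44 mm high, outside diameter 46 mm at the rim tapering evenly to 36 mm at the foot, wall 4 mm. Off-white clay, about 60 g, loose, upright on the green bench at the robot's left, 115 mm or more from the next piece, centre to centre. Origin: centre of its underside; z up.
- square_cup: The square cup: straight-sided, open at the top, 50 x 50 mm outside, 60 mm high, wall 5 mm. Off-white clay, about 120 g, loose, upright on the green bench at the robot's left, 115 mm or more from the next piece, centre to centre. Origin: centre of its underside; z up. x and y run along its sides.
- oblong_dish: The oblong dish: straight-sided, rectangular, open at the top, 88 mm long (its x) by 46 mm wide (its y) outside, 34 mm high, wall 5 mm. Off-white clay, about 110 g, loose, upright on the green bench at the robot's left, 115 mm or more from the next piece, centre to centre. Origin: centre of its underside; z up.
- disc_large: Setter: the larger of the two round flat discs of cream clay, diameter 78 mm, 10 mm thick. Fixed on a dark grey kiln slab (290 x 290 x 20 mm) on the bench at the robot's right: underside at z = 0.020, top at z = 0.030. Origin: centre of its underside; z up. Setters are at least 115 mm apart, centre to centre, in changing order.
- disc_small: Setter: the smaller of the two round flat discs of cream clay, diameter 60 mm, 10 mm thick. Fixed on a dark grey kiln slab (290 x 290 x 20 mm) on the bench at the robot's right: underside at z = 0.020, top at z = 0.030. Origin: centre of its underside; z up. Setters are at least 115 mm apart, centre to centre, in changing order.
- setter_square: Setter: square flat plate of cream clay, 74 x 74 mm, 10 mm thick; x and y run along its sides. Fixed on a dark grey kiln slab (290 x 290 x 20 mm) on the bench at the robot's right: underside at z = 0.020, top at z = 0.030. Origin: centre of its underside; z up. Setters are at least 115 mm apart, centre to centre, in changing order.
- setter_oblong: Setter: oblong flat plate of cream clay, 112 mm long (its x) by 70 mm wide (its y), 10 mm thick. Fixed on a dark grey kiln slab (290 x 290 x 20 mm) on the bench at the robot's right: underside at z = 0.020, top at z = 0.030. Origin: centre of its underside; z up. Setters are at least 115 mm apart, centre to centre, in changing order.
- mug: Bystander, to be left alone: round mug with a handle, 72 mm high, outside diameter 58 mm at the rim, 54 mm at the foot; the handle reaches 52 mm from its axis on its +y side. Off-white clay, about 180 g, loose, upright on the green bench at the robot's left, 115 mm or more from the next piece, centre to centre. Origin: centre of its underside; z up.
- bowl: Bystander, to be left alone: low wide round bowl, 36 mm high, outside diameter 96 mm at the rim and 44 mm at the foot. Off-white clay, about 130 g, loose, upright on the green bench at the robot's left, 115 mm or more from the next piece, centre to centre. Origin: centre of its underside; z up. A wooden rib and a loop tool, under 10 mm high, lie between the pieces.
There are look-alikes about, which are no part of the job. Leave any orange look-alike of the square_cup alone.

How it is judged (in metres and radians):
At the end, for the whole second after the job is handed in: Each of the four pieces stands upright (within 0.1 rad) on its own setter, seated on its top (height within 4 mm), its centre within 10 mm of the setter's centre, and at rest; the square cup's sides and the oblong dish's length are within 0.2 rad of those of their plates (horizontal distance between tumbler and disc_large below 0.01 m and z of tumbler in the frame of disc_large between 0.006 and 0.014 m and angle between each of tumbler, small_cup, square_cup, oblong_dish's own z axis and vertical below 0.1 rad and linear speed of each of tumbler, small_cup, square_cup, oblong_dish below 0.02 m/s and horizontal distance between small_cup and disc_small below 0.01 m and z of small_cup in the frame of disc_small between 0.006 and 0.014 m and horizontal distance between square_cup and setter_square below 0.01 m and z of square_cup in the frame of setter_square between 0.006 and 0.014 m and horizontal distance between oblong_dish and setter_oblong below 0.01 m and z of oblong_dish in the frame of setter_oblong between 0.006 and 0.014 m and (angle between the x axis of square_cup and the x axis of setter_square, either way round below 0.2 rad or angle between the x axis of square_cup and the y axis of setter_square, either way round below 0.2 rad) and angle between the x axis of oblong_dish and the x axis of setter_oblong, either way round below 0.2 rad); the robot touches nothing.
It fails at once if the mug is knocked or moved (more than 15 mm) (distance of mug from where it was at the start of the episode above 0.015 m).
It fails at once if the bowl is knocked or moved (more than 15 mm) (distance of bowl from where it was at the start of the episode above 0.015 m).
It fails at once if a piece is dropped or slammed onto its setter (faster than 0.5 m/s within 20 mm of seating) ((horizontal distance between tumbler and disc_large below 0.03 m and z of tumbler in the frame of disc_large below 0.03 m and linear speed of tumbler above 0.5 m/s) or (horizontal distance between small_cup and disc_small below 0.03 m and z of small_cup in the frame of disc_small below 0.03 m and linear speed of small_cup above 0.5 m/s) or (horizontal distance between square_cup and setter_square below 0.03 m and z of square_cup in the frame of setter_square below 0.03 m and linear speed of square_cup above 0.5 m/s) or (horizontal distance between oblong_dish and setter_oblong below 0.03 m and z of oblong_dish in the frame of setter_oblong below 0.03 m and linear speed of oblong_dish above 0.5 m/s)).
It also fails if it takes over 104 s, if anything falls off the work surface, if the arm or the gripper's body presses on something with over 40 N, if the wrist force passes 120 N, or if a joint passes its speed limit or range.

## Working session

There is one attempt and no reset: what is moved stays moved. The work goes in short steps, Python scripts to look and compute and a shell command to move; the robot and the scene stay as the last step left them, time stands still between calls to the robot, and variables do not carry over. Pictures are saved under pics/ and viewed, at most 19 in all, crops included, and the job is handed in when it is done.

```bash
mkdir -p pics; python3 - <<'E'
from rig import *
import cv2,numpy as np
s=sense();print(s)
for n in ["scene","side","wrist"]:
    cv2.imwrite(f"pics/{n}0.png",capture(n)); m=camera_model(n); print(n,{k:(np.round(v,4).tolist() if not isinstance(v,str) else v) for k,v in m.items()})
E
```

```text
{'time_s': 0.0, 'joints': array([-2.23422407e-01,  3.13436181e-01,  1.49844003e+00,  6.82991962e-06,
        1.33097939e+00, -2.23378543e-01]), 'dq': array([ 0.00112921,  0.00295489,  0.00090046, -0.00032615, -0.00187241,
       -0.00038878]), 'tau': array([-5.78409599e-04, -4.12261176e+01, -2.59742296e+01, -3.58453699e-04,
        4.11797926e-03, -1.23038126e-05]), 'eef_pos': array([5.24715776e+02, 4.25604532e-02, 2.05341052e+02]), 'ee_rot': array([-5.36115500e-04,  7.07122723e-01,  7.07090557e-01, -3.33691621e-04]), 'force': array([-0.62145468, -0.24937548,  0.38130622]), 'wrist_torque': array([ 0.02103729, -0.04063211, -0.03521968]), 'grip_force': 0.0, 'grip_width': 0.9996616611368316}
scene {'fx': 423.4703, 'fy': 423.4703, 'cx': 326.0977, 'cy': 203.6229, 'world_from_camera': [[0.4938, -0.7496, 0.4408, 861.3391], [0.8696, 0.421, -0.2582, -222.6499], [0.008, 0.5108, 0.8597, 817.5469], [0.0, 0.0, 0.0, 1.0]]}
side {'fx': 408.4549, 'fy': 408.4549, 'cx': 324.4089, 'cy': 197.7402, 'world_from_camera': [[-0.9891, 0.0976, -0.1106, 368.4425], [-0.1471, -0.703, 0.6958, 700.7938], [-0.0098, 0.7045, 0.7097, 723.214], [0.0, 0.0, 0.0, 1.0]]}
wrist {'fx': 313.7955, 'fy': 313.7955, 'cx': 319.0315, 'cy': 196.3712, 'T_tool_cam': [[0.0001, 0.9484, 0.3171, 81.7412], [1.0, -0.0003, 0.0007, -0.8232], [0.0007, 0.3171, -0.9484, -167.833], [0.0, 0.0, 0.0, 1.0]]}
```

View pics/scene0.png

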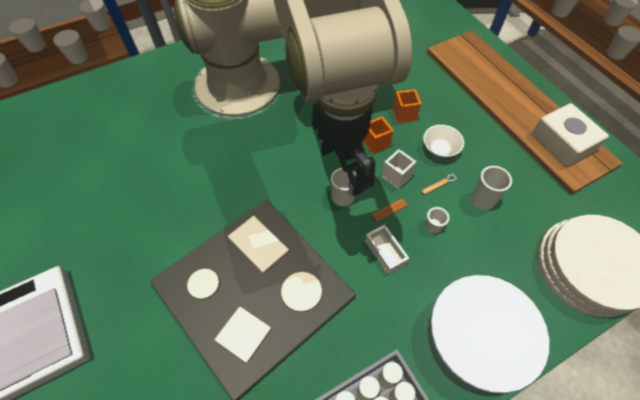

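View pics/side0.png

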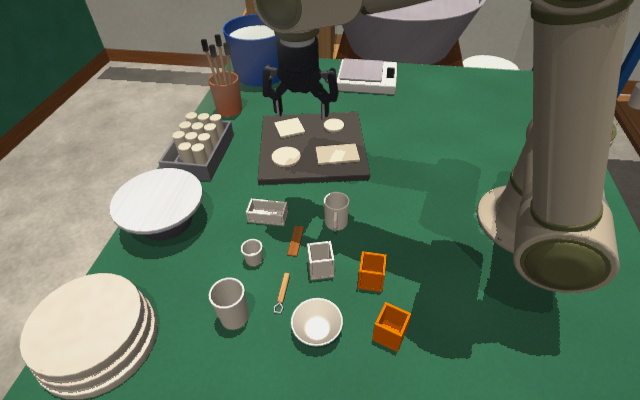

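The scene view shows these positions:

| Item | Scene pixel |
|---|---|
| tumbler | (491,187) |
| small cup | (438,220) |
| square cup | (399,168) |
| dish | (387,248) |
| mug, partly hidden by the gripper | (343,187) |
| bowl | (443,143) |
| square setter | (243,334) |
| large disc | (301,291) |
| small disc | (203,283) |
| oblong setter | (258,243) |

The side view shows the same things, with the tumbler at (229,303), small cup at (252,252), square cup at (320,260), dish at (267,212) and the setters at (289,128), (286,156), (334,125) and (337,154). The orange cups are decoys.

Next I'll fit silhouettes in both views, leaving the height free.

```bash
cat > h.py <<'E'
import cv2,numpy as np
from rig import camera_model
from scipy.optimize import minimize
C={n:camera_model(n) for n in("scene","side")}
def proj(c,P,T=None):
    T=np.array(c["world_from_camera"]) if T is None else T
    q=(np.c_[P,np.ones(len(P))]@np.linalg.inv(T).T)[:,:3]
    return np.c_[c["cx"]+c["fx"]*q[:,0]/-q[:,2], c["cy"]+c["fy"]*q[:,1]/q[:,2]]
def ray(c,uv,z):
    T=np.array(c["world_from_camera"]); d=T[:3,:3]@[(uv[0]-c["cx"])/c["fx"],-(uv[1]-c["cy"])/c["fy"],-1]
    return T[:3,3]+d*(z-T[2,3])/d[2]
t=np.linspace(0,2*np.pi,48,endpoint=False); circ=np.c_[np.cos(t),np.sin(t)]
sq=np.array([[1,1],[-1,1],[-1,-1],[1,-1]])
# outline, half sizes bottom, half sizes top, z bottom, height
M={"tumbler":(circ,(27,27),(32,32),0,88),"small_cup":(circ,(18,18),(23,23),0,44),"square_cup":(sq,(25,25),(25,25),0,60),
"oblong_dish":(sq,(44,23),(44,23),0,34),"disc_large":(circ,(39,39),(39,39),20,10),"disc_small":(circ,(30,30),(30,30),20,10),
"setter_square":(sq,(37,37),(37,37),20,10),"setter_oblong":(sq,(56,35),(56,35),20,10),"bowl":(circ,(22,22),(48,48),0,36),"mug":(circ,(27,27),(29,29),0,72)}
def model(n,x,y,a,z):
    o,b,tp,z0,h=M[n]; R=np.array([[np.cos(a),-np.sin(a)],[np.sin(a),np.cos(a)]])
    f=lambda s,zz:np.c_[(o*s)@R.T+[x,y],np.full(len(o),zz)]
    return np.vstack([f(b,z0+z),f(tp,z0+h+z)])
def mask(im,setter,seed):
    b,g,r=[im[...,i].astype(float) for i in range(3)]
    # setter: bright on dark slab, pieces: not green and not orange/wood
    m=((r>115) if setter else ((r>.87*g)&(b>.6*r)&(r>45))).astype(np.uint8)
    m=cv2.morphologyEx(m,cv2.MORPH_OPEN,np.ones((2,2)))
    _,L=cv2.connectedComponents(m,connectivity=4); v,u=seed
    w=L[u-6:u+7,v-6:v+7]; w=w[w>0]
    m=(L==np.bincount(w).argmax()).astype(np.uint8)
    k,_=cv2.findContours(m,cv2.RETR_EXTERNAL,cv2.CHAIN_APPROX_NONE); 
    return cv2.drawContours(m,k,-1,1,-1)
def render(c,P,S=4):
    hull=cv2.convexHull(proj(c,P).astype(np.float32))[:,0]
    m=np.zeros((400*S,640*S),np.uint8)
    cv2.fillConvexPoly(m,np.round(((hull+.5)*S-.5)*16).astype(int),1,shift=4); return m,hull
def fit(n,masks,freez=True,a0s=(0,.4,.8,1.2)):
    big={k:cv2.resize(m,None,fx=4,fy=4,interpolation=cv2.INTER_NEAREST) for k,m in masks.items()}
    o,b,tp,z0,h=M[n]
    x0=np.mean([ray(C[k],np.argwhere(m)[:,::-1].mean(0),z0+h/2)[:2] for k,m in masks.items()],0)
    def cost(p):
        e=0
        for k,m in big.items():
            r,_=render(C[k],model(n,p[0],p[1],p[2]/50,p[3] if freez else 0)); e+=(r^m).sum()/m.sum()
        return e
    best=None
    for a in ([0] if o is circ else a0s):
        s=np.array([[0,0,0,0],[8,0,0,0],[0,8,0,0],[0,0,15,0],[0,0,0,8]])+[*x0,a*50,0]
        r=minimize(cost,s[0],method="Nelder-Mead",options=dict(initial_simplex=s,maxiter=150,xatol=.1,fatol=1e-4))
        if best is None or r.fun<best.fun: best=r
    return best.x*[1,1,.02,1],best.fun
E
cat > m.py <<'E'
from h import *
S={"tumbler":((491,187),(229,303)),"small_cup":((438,220),(252,252)),"square_cup":((399,168),(320,260)),"oblong_dish":((387,248),(267,212)),
"disc_large":((301,291),(286,156)),"disc_small":((203,283),(334,125)),"setter_square":((243,334),(289,128)),"setter_oblong":((258,243),(337,154)),"bowl":((443,143),(317,325)),"mug":((343,187),(336,211))}
I={k:cv2.imread(f"pics/{k}0.png") for k in C}; O={k:v.copy() for k,v in I.items()}
for n,(a,b) in S.items():
    mk={"scene":mask(I["scene"],M[n][3]>0,a),"side":mask(I["side"],M[n][3]>0,b)}
    if n=="mug": del mk["scene"]
    p,f=fit(n,mk,freez=n!="mug",a0s=(0,.5,1,1.5,2,2.5) if "ob" in n else (0,.4,.8,1.2))
    print(n,np.round(p,2),round(f,3),{k:int(m.sum()) for k,m in mk.items()})
    for k in O:
        cv2.polylines(O[k],[render(C[k],model(n,*p))[1].round().astype(int)],True,(0,0,255),1)
cv2.imwrite("pics/fit.png",np.hstack([cv2.resize(O["scene"][100:370,140:540],(400,270)),cv2.resize(O["side"][100:370,140:440],(300,270))]))
cv2.imwrite("pics/fit.png",np.vstack([O["scene"][100:370,140:540],O["side"][100:370,100:500]]))
E
python3 m.py
```

```text
tumbler [ 6.0651e+02  3.3816e+02  4.2000e-01 -3.2400e+00] 0.162 {'scene': 1180, 'side': 1535}
small_cup [ 6.0567e+02  2.0002e+02  2.3000e-01 -3.1300e+00] 0.256 {'scene': 454, 'side': 467}
square_cup [457.15 203.29   1.84  -2.81] 0.16 {'scene': 844, 'side': 927}
oblong_dish [605.63  73.63   0.    -3.16] 0.117 {'scene': 1199, 'side': 949}
disc_large [ 6.0259e+02 -1.2427e+02  2.7000e-01 -1.3200e+00] 0.179 {'scene': 1360, 'side': 474}
disc_small [ 4.9411e+02 -2.8413e+02  3.9000e-01 -2.7300e+00] 0.2 {'scene': 801, 'side': 229}
setter_square [ 6.2087e+02 -2.5608e+02  4.9000e-01 -3.5500e+00] 0.174 {'scene': 1848, 'side': 444}
setter_oblong [ 467.28 -153.76    3.41   -2.74] 0.152 {'scene': 1816, 'side': 758}
bowl [ 4.4328e+02  3.4187e+02  3.7000e-01 -3.8100e+00] 0.116 {'scene': 1039, 'side': 1982}
mug [ 4.4009e+02  6.9280e+01 -1.4000e-01  5.5700e+00] 0.054 {'side': 842}
```

View pics/fit.png

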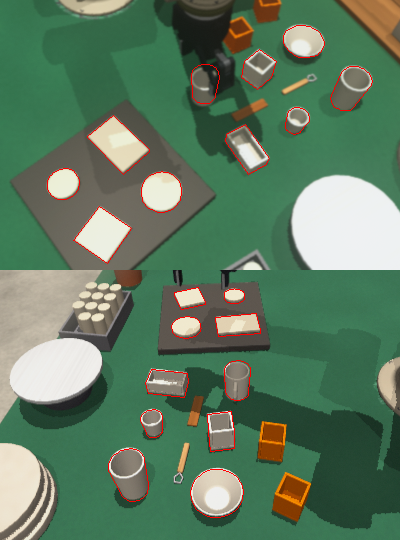

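The fit outlines follow all the pieces in both views, for example the tumbler near (350,88) in the crop and the setters near (118,144) and (161,191). The measured heights are within about 3 mm of the text. I'll start with the small cup by moving above it and checking with the wrist camera.

```bash
python3 -m crank '[[[1,0.41,0.4,0,0,0,70],[1,0.41,0.4,0,0,0,70],[1,0.41,0.4,0,0,0,70],[1,0.41,0.4,0,0,0,70],[1,0.41,0.4,0,0,0,70],[1,0.41,0.4,0,0,0,70],[1,0.41,0.4,0,0,0,70],[1,0.41,0.4,0,0,0,70]]]' 30
cat > w.py <<'E'
from h import *
from rig import *
import sys
from scipy.spatial.transform import Rotation as Ro
def wristT(s):
    w,x,y,z=s["ee_rot"]; T=np.eye(4); T[:3,:3]=Ro.from_quat([x,y,z,w]).as_matrix(); T[:3,3]=s["eef_pos"]
    return T@np.array(camera_model("wrist")["T_tool_cam"])
def look(n,p,out):
    s=sense(); im=capture("wrist"); c=dict(camera_model("wrist")); c["world_from_camera"]=wristT(s)
    print(np.round(s["eef_pos"],1),np.round(s["ee_rot"],4))
    for q in p: cv2.polylines(im,[cv2.convexHull(proj(c,model(q[0],*q[1:])).astype(np.float32)).round().astype(int)],True,(0,0,255),1)
    cv2.imwrite(out,im)
E
python3 - <<'E'
from w import *
look("",[("small_cup",605.7,200,0,0)],"pics/w1.png")
for uv,k in(((390,210),"scene"),((295,240),"side"),((438,184),"scene")): print(k,ray(C[k],uv,5).round())
E
```

```text
time_s: 0.95
eef_pos: [607.2, 201.0, 125.1]
ee_rot: [-0.0, 0.707, 0.707, -0.0]
force: [-0.1, 0.1, -0.4]
grip_width: 0.821
grip_force: 0.0
[607.2 201.  125.1] [-2.000e-04  7.071e-01  7.071e-01 -3.000e-04]
scene [528. 137.   5.]
side [526. 138.   5.]
scene [525. 272.   5.]
```

View pics/w1.png

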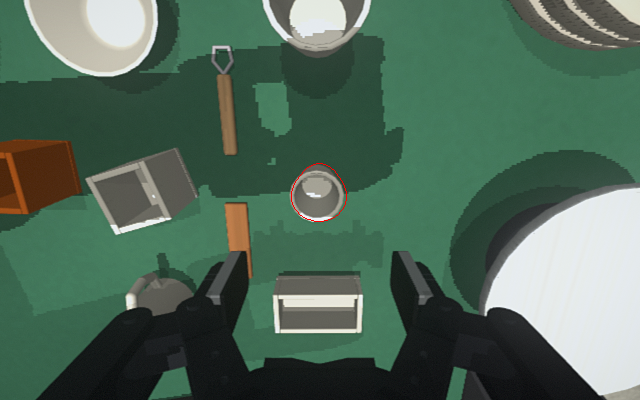

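The wrist view shows the projected outline on the real small cup at (318,193) to within a pixel or two, and the dish is square to the image at (318,304). I'll descend and grasp.

```bash
python3 -m crank '[[[-0.04,-0.06,0.9,0,0,0,70],[0,0,0.9,0,0,0,70],[0,0,0.9,0,0,0,70],[0,0,0.9,0,0,0,70],[0,0,0.6,0,0,0,70],[0,0,0.4,0,0,0,70],[0,0,0,0,0,0,30],[0,0,0,0,0,0,30]]]' 30
python3 -m crank '[[[0,0,0,0,0,0,30],[0,0,0,0,0,0,30],[0,0,0,0,0,0,30],[0,0,0,0,0,0,30],[0,0,0,0,0,0,30],[0,0,0,0,0,0,30],[0,0,-0.4,0,0,0,30],[0,0,-0.4,0,0,0,30]]]' 30
```

```text
time_s: 1.8
eef_pos: [605.9, 199.1, 11.7]
ee_rot: [0.0, 0.707, 0.707, 0.0]
force: [-1.1, 1.3, 1.4]
grip_width: 0.513
grip_force: 30.7
time_s: 2.6
eef_pos: [605.2, 199.0, 31.2]
ee_rot: [-0.0, 0.707, 0.707, -0.0]
force: [0.2, 0.4, -0.5]
grip_width: 0.511
grip_force: 30.7
```

```bash
python3 -m crank '[[[-1,-0.22,-0.8,0,0,0,30],[-1,-0.22,-0.8,0,0,0,30],[-1,-0.22,-0.8,0,0,0,30],[-1,-0.22,-0.8,0,0,0,30],[-1,-0.22,-0.4,0,0,0,30],[-1,-0.22,-0.4,0,0,0,30],[-1,-0.22,0,0,0,0,30],[-1,-0.22,0,0,0,0,30]]]' 30
python3 -m crank '[[[-1,-0.22,0,0,0,0,30],[-1,-0.22,0,0,0,0,30],[-1,-0.22,0,0,0,0,30],[-1,-0.22,0,0,0,0,30],[-1,-0.22,0,0,0,0,30],[-1,-0.22,0,0,0,0,30],[-1,-0.22,0,0,0,0,30],[-1,-0.22,0,0,0,0,30]]]' 30
python3 -m crank '[[[-1,-0.22,0,0,0,0,30],[-1,-0.22,0,0,0,0,30],[-0.9,-0.22,0,0,0,0,30],[-0.4,-0.2,0.2,0,0,0,30],[0,0,0.4,0,0,0,30],[0,0,0.4,0,0,0,30],[0,0,0.2,0,0,0,30],[0,0,0,0,0,0,30]]]' 30
python3 - <<'E'
from w import *
look("",[("disc_small",494.1,-284.1,0,0),("small_cup",494.1,-284.1,0,sense()["eef_pos"][2]-11.7)],"pics/w2.png")
print(sense()["grip_force"])
E
```

```text
time_s: 3.4
eef_pos: [561.3, -2.0, 131.9]
ee_rot: [0.0, 0.707, 0.707, 0.0]
force: [1.2, 0.2, -0.7]
grip_width: 0.511
grip_force: 30.8
time_s: 4.2
eef_pos: [517.2, -202.0, 131.6]
ee_rot: [0.0, 0.707, 0.707, 0.0]
force: [0.5, 0.5, -0.8]
grip_width: 0.515
grip_force: 30.8
time_s: 5.0
eef_pos: [495.9, -282.3, 99.8]
ee_rot: [-0.001, 0.707, 0.707, -0.0]
force: [0.1, -1.1, 0.1]
grip_width: 0.513
grip_force: 30.8
[ 495.9 -282.3   99.8] [-0.001   0.7067  0.7075 -0.    ]
30.7646380411461
```

View pics/w2.png

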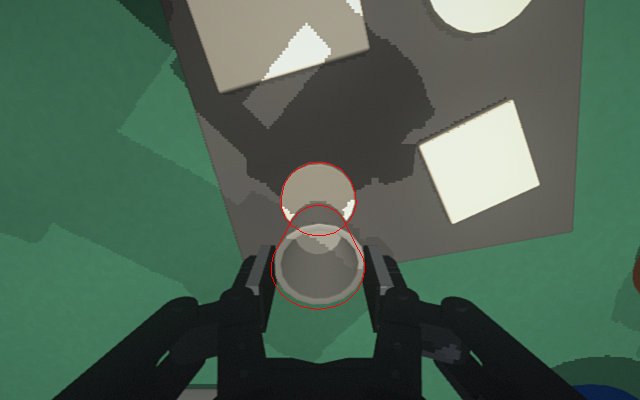

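The small cup, rim at (318,265), is held upright over its disc at (318,199), and both match their projections. I'll lower it slowly.

```bash
python3 -m crank '[[[-0.07,-0.07,0.5,0,0,0,30],[0,0,0.5,0,0,0,30],[0,0,0.5,0,0,0,30],[0,0,0.3,0,0,0,30],[0,0,0.2,0,0,0,30],[0,0,0.15,0,0,0,30],[0,0,0.1,0,0,0,30],[0,0,0,0,0,0,30]]]' 30
python3 -m crank '[[[0,0,0.02,0,0,0,30],[0,0,0.02,0,0,0,30],[0,0,0.02,0,0,0,30],[0,0,0,0,0,0,30],[0,0,0,0,0,0,30],[0,0,0,0,0,0,30],[0,0,0,0,0,0,30],[0,0,0,0,0,0,30]]]' 30
```

```text
time_s: 5.85
eef_pos: [494.3, -285.3, 44.6]
ee_rot: [0.0, 0.707, 0.707, -0.0]
force: [0.2, 1.1, -1.1]
grip_width: 0.511
grip_force: 30.8
time_s: 6.65
eef_pos: [494.3, -285.3, 43.1]
ee_rot: [-0.0, 0.707, 0.707, -0.0]
force: [-0.1, -0.9, -0.2]
grip_width: 0.51
grip_force: 30.8
```

```bash
python3 -m crank '[[[0,0,0.02,0,0,0,30],[0,0,0.02,0,0,0,30],[0,0,0.02,0,0,0,30],[0,0,0,0,0,0,44],[0,0,0,0,0,0,47],[0,0,0,0,0,0,52],[0,0,0,0,0,0,60],[0,0,0,0,0,0,66]]]' 30
python3 -m crank '[[[0,0,-0.3,0,0,0,66],[0,0,-0.6,0,0,0,66],[0,0,-1,0,0,0,66],[0,0,-1,0,0,0,66],[0,0,-1,0,0,0,66],[0,0,-1,0,0,0,66],[0.5,0,-0.3,0,0,0,66],[1,0,0,0,0,0,66]]]' 30
python3 - <<'E'
from w import *
look("",[("disc_small",494.1,-284.1,0,0),("small_cup",494.1,-284.1,0,30),("setter_square",620.9,-256.1,.49,0),("setter_oblong",467.3,-153.8,.27,0)],"pics/w3.png")
E
```

```text
time_s: 7.45
eef_pos: [494.3, -285.2, 41.6]
ee_rot: [-0.0, 0.707, 0.707, -0.0]
force: [0.1, 0.5, -0.8]
grip_width: 0.776
grip_force: 0.0
time_s: 8.25
eef_pos: [494.4, -247.9, 172.5]
ee_rot: [0.001, 0.708, 0.707, 0.0]
force: [0.9, -0.8, 0.0]
grip_width: 0.776
grip_force: 0.0
[ 494.4 -247.9  172.5] [1.100e-03 7.077e-01 7.065e-01 1.000e-04]
```

View pics/w3.png

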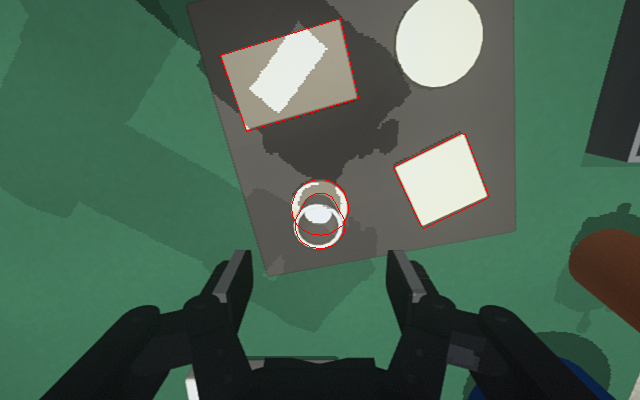

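The small cup sits on its disc, with its outline on the projection at (318,220). The square and oblong setter outlines also match. Next is the square cup.

```bash
python3 -m crank '[[[1,-0.083,0,0,0,0,70],[1,-0.083,0,0,0,0,70],[1,-0.083,0,0,0,0,70],[1,-0.083,0,0,0,0,70],[1,-0.083,0,0,0,0,70],[1,-0.083,0,0,0,0,70],[1,-0.083,0,0,0,0,70],[1,-0.083,0,0,0,0,70]]]' 30
python3 -m crank '[[[1,-0.083,0,0,0,0,70],[1,-0.083,0,0,0,0,70],[1,-0.083,0,0,0,0,70],[1,-0.083,0,0,0,0,70],[1,-0.083,0,0,0,0,70],[1,-0.083,0,0,0,0,70],[1,-0.083,0,0,0,0,70],[1,-0.083,0,0,0,0,70]]]' 30
python3 -m crank '[[[1,-0.083,0,0,0,0,70],[0.8,-0.083,0,0,0,0,70],[0.2,0,0.5,0,0,-0.5,70],[0,0,0.6,0,0,-0.6,70],[0,0,0.6,0,0,-0.5,70],[0,0,0.6,0,0,-0.33,70],[0,0,0,0,0,0,70],[0,0,0,0,0,0,70]]]' 30
cat >> w.py <<'E'
def go(x,y,phi):  # remaining tool x,y units and turn units to the target
    s=sense(); w,a,b,c=s["ee_rot"]; R=Ro.from_quat([a,b,c,w]).as_matrix()
    d=R.T@(np.array([x,y,0])-[*s["eef_pos"][:2],0])/25; yaw=np.arctan2(R[1,1],R[0,1])
    e=(phi-yaw+np.pi/2)%np.pi-np.pi/2
    print("z",s["eef_pos"][2].round(1),"units",d[:2].round(3),"turn",round(-np.degrees(e)/8,3),"yaw",yaw.round(3),"j",s["joints"].round(2))
E
python3 - <<'E'
from w import *
go(457.2,203.3,.269)
look("",[("square_cup",457.2,203.3,.269,0)],"pics/w4.png")
E
```

```text
time_s: 9.1
eef_pos: [476.8, -46.0, 171.0]
ee_rot: [-0.001, 0.707, 0.707, -0.0]
force: [-0.3, 0.1, 0.3]
grip_width: 0.82
grip_force: 0.0
time_s: 9.9
eef_pos: [460.0, 153.7, 171.1]
ee_rot: [-0.0, 0.707, 0.707, -0.0]
force: [-0.2, -0.7, 0.2]
grip_width: 0.817
grip_force: 0.0
time_s: 10.7
eef_pos: [456.5, 202.5, 114.2]
ee_rot: [-0.0, 0.606, 0.795, -0.0]
force: [0.5, -0.7, 1.2]
grip_width: 0.818
grip_force: 0.0
z 114.2 units [0.022 0.037] turn -0.003 yaw 0.269 j [ 0.18  0.35  1.7   0.    1.09 -0.09]
[456.5 202.5 114.2] [-2.000e-04  6.061e-01  7.954e-01 -2.000e-04]
```

View pics/w4.png

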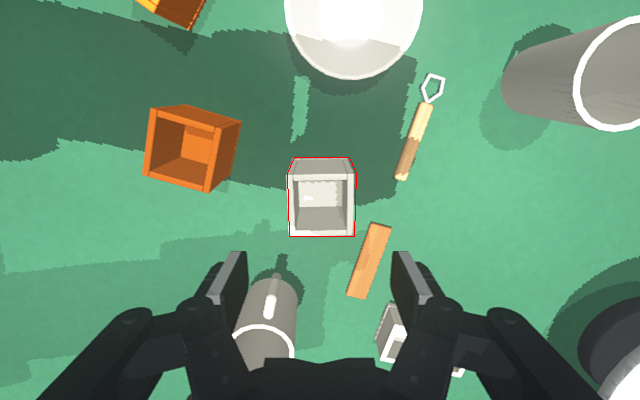

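The wrist view has the square cup at (322,197) exactly on its outline, with the fingers clear of the rib at (368,260). I'll grasp and lift.

```bash
python3 -m crank '[[[0.02,0.04,0.8,0,0,0,70],[0,0,0.9,0,0,0,70],[0,0,0.9,0,0,0,70],[0,0,0.7,0,0,0,70],[0,0,0.39,0,0,0,70],[0,0,0,0,0,0,40],[0,0,0,0,0,0,40],[0,0,0,0,0,0,40]]]' 40
python3 -m crank '[[[0,0,0,0,0,0,40],[0,0,0,0,0,0,40],[0,0,0,0,0,0,40],[0,0,-0.5,0,0,0,40],[0,0,-1,0,0,0,40],[0,0,-1,0,0,0,40],[0,0,-1,0,0,0,40],[0,0,-1,0,0,0,40]]]' 40
python3 -c "
from w import *
go(620.9,-256.1,.49)"
```

```text
time_s: 11.55
eef_pos: [458.3, 203.1, 22.9]
ee_rot: [0.001, 0.606, 0.796, 0.001]
force: [-0.1, -0.4, -0.7]
grip_width: 0.566
grip_force: 41.3
time_s: 12.35
eef_pos: [457.5, 202.9, 136.1]
ee_rot: [0.0, 0.606, 0.796, 0.0]
force: [0.6, -0.6, -1.5]
grip_width: 0.571
grip_force: 41.8
z 136.1 units [-19.438   1.411] turn -1.58 yaw 0.269 j [ 0.18  0.33  1.67 -0.    1.14 -0.09]
```

```bash
python3 -m crank '[[[-0.5,0.03,-0.3,0,0,0,40],[-0.97,0.07,-0.3,0,0,0,40],[-0.97,0.07,0,0,0,0,40],[-0.97,0.07,0,0,0,0,40],[-0.97,0.07,0,0,0,0,40],[-0.97,0.07,0,0,0,0,40],[-0.97,0.07,0,0,0,0,40],[-0.97,0.07,0,0,0,0,40]]]' 40
python3 -m crank '[[[-0.97,0.07,0,0,0,0,40],[-0.97,0.07,0,0,0,0,40],[-0.97,0.07,0,0,0,0,40],[-0.97,0.07,0,0,0,0,40],[-0.97,0.07,0,0,0,0,40],[-0.97,0.07,0,0,0,0,40],[-0.97,0.07,0,0,0,0,40],[-0.97,0.07,0,0,0,0,40]]]' 40
python3 -m crank '[[[-0.97,0.08,0,0,0,0,40],[-0.97,0.08,0,0,0,0,40],[-0.97,0.08,0,0,0,0,40],[-0.97,0.08,0,0,0,0,40],[-0.5,0.04,0.2,0,0,-0.4,40],[0,0,0.5,0,0,-0.6,40],[0,0,0.5,0,0,-0.58,40],[0,0,0.2,0,0,0,40]]]' 40
python3 - <<'E'
from w import *
go(620.9,-256.1,.49)
look("",[("setter_square",620.9,-256.1,.49,0),("square_cup",620.9,-256.1,.49,sense()["eef_pos"][2]-22.7)],"pics/w5.png")
E
```

```text
time_s: 13.15
eef_pos: [518.7, 28.9, 148.8]
ee_rot: [-0.001, 0.606, 0.796, -0.0]
force: [0.4, 0.3, -1.0]
grip_width: 0.57
grip_force: 41.8
time_s: 13.95
eef_pos: [583.5, -154.3, 148.6]
ee_rot: [-0.001, 0.606, 0.796, -0.0]
force: [-0.9, -0.0, -1.8]
grip_width: 0.571
grip_force: 41.8
time_s: 14.75
eef_pos: [620.5, -256.2, 112.1]
ee_rot: [-0.002, 0.514, 0.858, -0.0]
force: [-0.4, -1.4, -1.1]
grip_width: 0.572
grip_force: 41.7
z 112.1 units [-0.004  0.014] turn 0.001 yaw 0.49 j [-0.57  0.72  1.11 -0.    1.31 -1.06]
[ 620.5 -256.2  112.1] [-0.0018  0.5144  0.8576 -0.    ]
```

View pics/w5.png

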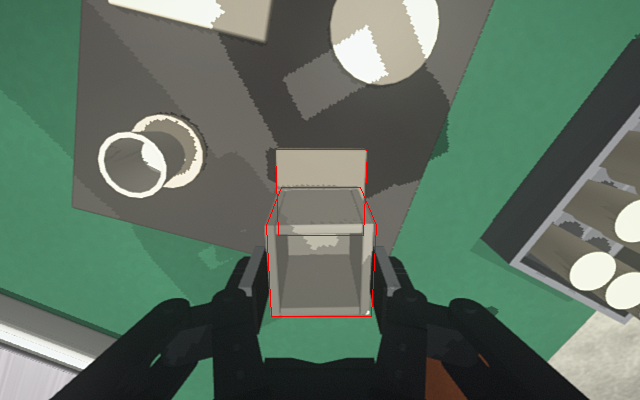

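The held square cup at (320,270) lines up with its plate at (320,190). I'll lower it and release.

```bash
python3 -m crank '[[[0,0.01,0.5,0,0,0,40],[0,0,0.5,0,0,0,40],[0,0,0.4,0,0,0,40],[0,0,0.3,0,0,0,40],[0,0,0.25,0,0,0,40],[0,0,0.15,0,0,0,40],[0,0,0.1,0,0,0,40],[0,0,0.05,0,0,0,40]]]' 40
python3 -m crank '[[[0,0,0.03,0,0,0,40],[0,0,0.03,0,0,0,40],[0,0,0.02,0,0,0,40],[0,0,0,0,0,0,40],[0,0,0,0,0,0,51],[0,0,0,0,0,0,55],[0,0,0,0,0,0,62],[0,0,0,0,0,0,70]]]' 40
python3 -m crank '[[[0,0,-0.3,0,0,0,70],[0,0,-0.6,0,0,0,70],[0,0,-1,0,0,0,70],[0,0,-1,0,0,0,70],[0,0,-1,0,0,0,70],[0,0,-1,0,0,0,70],[0,0,-0.5,0,0,0,70],[0,0,0,0,0,0,70]]]' 40
python3 -c "
from w import *
go(605.6,73.6,.49)"
```

```text
time_s: 15.6
eef_pos: [622.1, -255.6, 58.2]
ee_rot: [0.0, 0.514, 0.858, -0.0]
force: [-0.2, -0.2, -0.4]
grip_width: 0.57
grip_force: 41.8
time_s: 16.4
eef_pos: [622.0, -255.6, 56.3]
ee_rot: [0.0, 0.514, 0.858, 0.0]
force: [0.2, 0.1, -0.3]
grip_width: 0.818
grip_force: 0.0
time_s: 17.2
eef_pos: [622.6, -255.9, 193.7]
ee_rot: [0.002, 0.514, 0.858, -0.0]
force: [1.2, -0.9, -0.4]
grip_width: 0.82
grip_force: 0.0
z 193.7 units [11.947  5.605] turn 0.001 yaw 0.49 j [-0.56  0.66  1.    0.    1.48 -1.05]
```

```bash
python3 -m crank '[[[0.92,0.431,0,0,0,0,70],[0.92,0.431,0,0,0,0,70],[0.92,0.431,0,0,0,0,70],[0.92,0.431,0,0,0,0,70],[0.92,0.431,0,0,0,0,70],[0.92,0.431,0,0,0,0,70],[0.92,0.431,0,0,0,0,70],[0.92,0.431,0,0,0,0,70]]]' 40
python3 -m crank '[[[0.92,0.431,0,0,0,0,70],[0.92,0.431,0,0,0,0,70],[0.92,0.431,0,0,0,0,70],[0.92,0.431,0,0,0,0,70],[0.92,0.431,0,0,0,0,70],[0,0,0.2,0,0,-0.9,70],[0,0,0.2,0,0,-0.9,70],[0,0,0.2,0,0,-0.9,70]]]' 40
python3 -m crank '[[[0,0,0.6,0,0,-0.9,70],[0,0,0.6,0,0,-0.9,70],[0,0,0.6,0,0,-0.9,70],[0,0,0.6,0,0,-0.9,70],[0,0,0.4,0,0,-0.9,70],[0,0,0.2,0,0,-0.54,70],[0,0,0,0,0,0,70],[0,0,0,0,0,0,70]]]' 40
python3 - <<'E'
from w import *
go(605.6,73.6,np.pi/2)
look("",[("oblong_dish",605.6,73.6,0,0),("setter_square",620.9,-256.1,.49,0),("square_cup",620.9,-256.1,.49,30)],"pics/w6.png")
E
```

```text
time_s: 18.0
eef_pos: [610.8, -51.5, 189.8]
ee_rot: [-0.001, 0.514, 0.858, -0.0]
force: [-0.0, 0.6, -0.1]
grip_width: 0.819
grip_force: 0.0
time_s: 18.8
eef_pos: [604.2, 74.5, 174.6]
ee_rot: [-0.001, 0.342, 0.94, -0.0]
force: [-0.6, -0.7, -0.1]
grip_width: 0.821
grip_force: 0.0
time_s: 19.6
eef_pos: [604.5, 74.2, 100.7]
ee_rot: [-0.0, 0.001, 1.0, 0.0]
force: [0.2, -0.8, 0.7]
grip_width: 0.818
grip_force: 0.0
z 100.7 units [-0.043 -0.026] turn -0.015 yaw 1.569 j [-0.07  0.59  1.36  0.    1.19 -1.64]
[604.5  74.2 100.7] [-5.0e-04  1.1e-03  1.0e+00  0.0e+00]
```

View pics/w6.png

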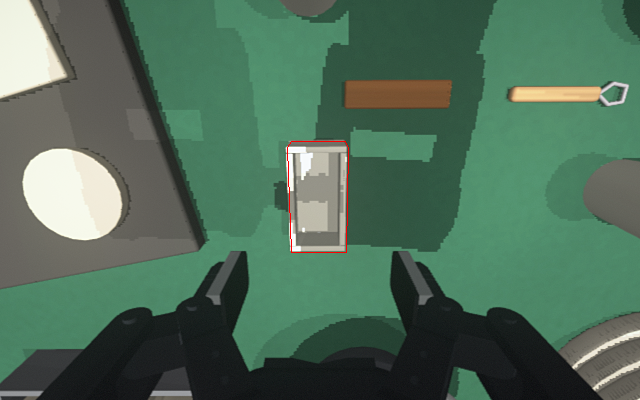

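The dish at (318,197) matches its outline with the fingers astride it, and the slab corner at (205,243) is clear. I'll grasp.

```bash
python3 -m crank '[[[-0.04,-0.03,0.8,0,0,0,64],[0,0,0.9,0,0,0,64],[0,0,0.9,0,0,0,64],[0,0,0.6,0,0,0,64],[0,0,0.3,0,0,0,64],[0,0,0.15,0,0,0,64],[0,0,0,0,0,0,36],[0,0,0,0,0,0,36]]]' 40
python3 -m crank '[[[0,0,0,0,0,0,36],[0,0,0,0,0,0,36],[0,0,0,0,0,0,36],[0,0,0,0,0,0,36],[0,0,-0.5,0,0,0,36],[0,0,-1,0,0,0,36],[0,0,-1,0,0,0,36],[0,0,-1,0,0,0,36]]]' 40
python3 -c "
from w import *
go(467.3,-153.8,np.pi/2+.27)"
```

```text
time_s: 20.45
eef_pos: [606.4, 73.4, 10.8]
ee_rot: [0.001, 0.0, 1.0, -0.0]
force: [0.1, -0.4, 0.3]
grip_width: 0.428
grip_force: 0.0
time_s: 21.25
eef_pos: [605.9, 73.5, 99.4]
ee_rot: [0.0, -0.0, 1.0, -0.0]
force: [0.2, 0.5, 0.4]
grip_width: 0.427
grip_force: 0.0
z 99.4 units [ 5.544 -9.091] turn -1.934 yaw 1.571 j [-0.07  0.59  1.36  0.    1.19 -1.64]
```

The grip closed on nothing, with the opening at 36 mm and no force. I need to see why.

```bash
python3 - <<'E'
from w import *
s=capture("side"); im=capture("wrist"); cv2.imwrite("pics/s7.png",np.vstack([im,cv2.resize(s[100:300,160:480],(640,400))])[:, :]); 
cv2.imwrite("pics/s7.png",np.vstack([im[100:400],s[100:300,0:640]]))
E
```

```text
(no output)
```

View pics/s7.png

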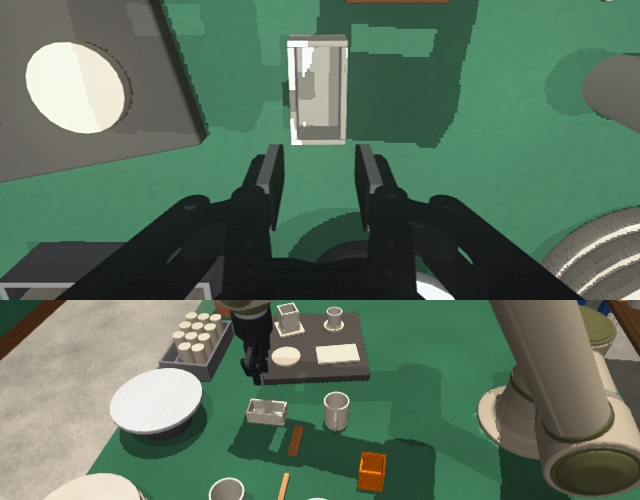

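The dish is still on the bench at (318,90) in the upper half, and the fingers closed at its very rim. The pads stand farther back than I assumed. Both placed cups stand on their setters, at (288,315) and (334,318) in the lower half. I'll re-measure the dish and go lower.

```bash
python3 - <<'E'
from w import *
s=sense(); im=capture("wrist"); c=dict(camera_model("wrist")); c["world_from_camera"]=wristT(s); C["wrist"]=c
sd=capture("side"); sc=capture("scene")
mk={"wrist":mask(im,False,(318,230)),"side":mask(sd,False,(267,212))}
print({k:int(m.sum()) for k,m in mk.items()})
for k in mk:
    print(k,*[np.round(v,3) for v in fit("oblong_dish",{k:mk[k]},False,a0s=(0,))])
p,f=fit("oblong_dish",mk,False,a0s=(0,)); print(p.round(3),f); go(p[0],p[1],p[2]+np.pi/2)
E
```

```text
{'wrist': 6494, 'side': 950}
wrist [6.05428e+02 7.32700e+01 9.00000e-03 4.23100e+00] 0.017
side [6.03239e+02 7.56310e+01 1.30000e-02 4.79100e+00] 0.037
[6.04722e+02 7.34700e+01 1.00000e-02 2.29600e+00] 0.10217445658340493
z 97.1 units [0.031 0.   ] turn -0.069 yaw 1.571 j [-0.07  0.59  1.37 -0.    1.18 -1.64]
```

```bash
python3 -m crank '[[[0,0,0.5,0,0,0,64],[0,0,0.8,0,0,0,64],[0,0,0.9,0,0,0,64],[0,0,0.8,0,0,0,64],[0,0,0.5,0,0,0,64],[0,0,0.25,0,0,0,64],[0,0,0.05,0,0,0,64],[0,0,0,0,0,0,64]]]' 30
python3 -m crank '[[[0,0,0,0,0,0,56],[0,0,0,0,0,0,50],[0,0,0,0,0,0,46],[0,0,0,0,0,0,42],[0,0,0,0,0,0,40],[0,0,0,0,0,0,40],[0,0,0,0,0,0,40],[0,0,0,0,0,0,40]]]' 30
```

```text
time_s: 22.3
eef_pos: [606.1, 73.5, 2.8]
ee_rot: [0.0, -0.0, 1.0, -0.0]
force: [0.8, -0.6, -0.6]
grip_width: 0.745
grip_force: 0.0
time_s: 23.1
eef_pos: [606.1, 73.3, 3.2]
ee_rot: [0.0, -0.0, 1.0, -0.0]
force: [-1.4, -0.6, 5.9]
grip_width: 0.521
grip_force: 30.6
```

```bash
python3 -m crank '[[[0,0,0,0,0,0,38],[0,0,0,0,0,0,38],[0,0,-0.1,0,0,0,38],[0,0,-0.2,0,0,0,38],[0,0,-0.5,0,0,0,38],[0,0,-0.8,0,0,0,38],[0,0,-1,0,0,0,38],[0,0,-1,0,0,0,38]]]' 50
python3 - <<'E'
from w import *
go(467.3,-153.8,np.pi/2+.27)
look("",[("oblong_dish",605.4,73.4,0,sense()["eef_pos"][2]-3)],"pics/w8.png")
E
```

```text
time_s: 23.9
eef_pos: [605.8, 73.5, 94.1]
ee_rot: [0.0, -0.0, 1.0, 0.0]
force: [0.3, 0.4, -1.5]
grip_width: 0.511
grip_force: 51.0
z 94.1 units [ 5.538 -9.093] turn -1.934 yaw 1.571 j [-0.07  0.6   1.37  0.    1.17 -1.64]
[605.8  73.5  94.1] [ 1.e-04 -0.e+00  1.e+00  0.e+00]
```

View pics/w8.png

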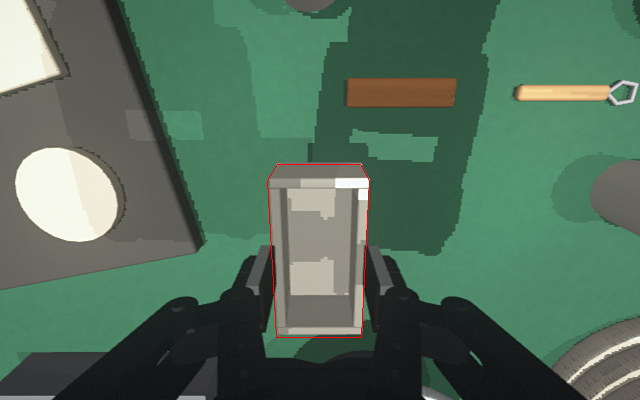

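The dish is held level and matches its outline at (318,250). I'll carry it to the oblong plate.

```bash
python3 -m crank '[[[0.25,-0.41,-0.3,0,0,0,38],[0.554,-0.909,-0.2,0,0,0,38],[0.554,-0.909,0,0,0,0,38],[0.554,-0.909,0,0,0,0,38],[0.554,-0.909,0,0,0,0,38],[0.554,-0.909,0,0,0,0,38],[0.554,-0.909,0,0,0,0,38],[0.554,-0.909,0,0,0,0,38]]]' 50
python3 -m crank '[[[0.554,-0.909,0,0,0,0,38],[0.554,-0.909,0,0,0,0,38],[0.304,-0.499,0.2,0,0,-0.4,38],[0,0,0.4,0,0,-0.6,38],[0,0,0.4,0,0,-0.6,38],[0,0,0.2,0,0,-0.33,38],[0,0,0.1,0,0,0,38],[0,0,0,0,0,0,38]]]' 50
python3 - <<'E'
from w import *
go(467.3,-153.8,np.pi/2+.27)
look("",[("setter_oblong",467.3,-153.8,.27,0),("oblong_dish",467.3,-153.8,.27,sense()["eef_pos"][2]-3)],"pics/w9.png")
E
```

```text
time_s: 24.75
eef_pos: [500.9, -96.9, 104.3]
ee_rot: [-0.001, 0.0, 1.0, 0.0]
force: [0.4, -0.3, -0.9]
grip_width: 0.509
grip_force: 51.0
time_s: 25.55
eef_pos: [466.6, -153.8, 72.0]
ee_rot: [-0.001, -0.134, 0.991, 0.0]
force: [-0.3, 0.4, -1.3]
grip_width: 0.509
grip_force: 51.0
z 72.0 units [-0.026 -0.007] turn -0.015 yaw 1.839 j [-0.56  0.4   1.77 -0.    0.98 -2.4 ]
[ 466.6 -153.8   72. ] [-5.000e-04 -1.335e-01  9.910e-01  4.000e-04]
```

View pics/w9.png

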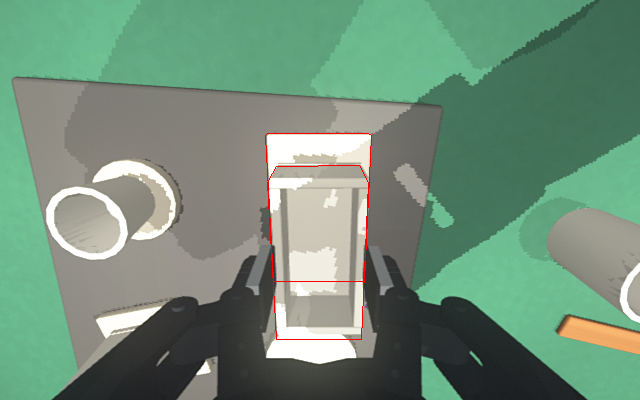

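The dish at (318,250) is lined up over its plate (rows 133–282), so I'll lower it.

```bash
python3 -m crank '[[[-0.03,0,0.3,0,0,0,38],[0,0,0.4,0,0,0,38],[0,0,0.3,0,0,0,38],[0,0,0.2,0,0,0,38],[0,0,0.12,0,0,0,38],[0,0,0.08,0,0,0,38],[0,0,0.04,0,0,0,38],[0,0,0,0,0,0,38]]]' 50
python3 -m crank '[[[0,0,0.02,0,0,0,38],[0,0,0.02,0,0,0,38],[0,0,0.02,0,0,0,38],[0,0,0,0,0,0,38],[0,0,0,0,0,0,38],[0,0,0,0,0,0,38],[0,0,0,0,0,0,38],[0,0,0,0,0,0,38]]]' 50
```

```text
time_s: 26.4
eef_pos: [468.1, -153.6, 36.5]
ee_rot: [0.0, -0.134, 0.991, -0.0]
force: [-0.2, -0.1, -1.0]
grip_width: 0.511
grip_force: 51.0
time_s: 27.2
eef_pos: [468.0, -153.6, 34.9]
ee_rot: [0.0, -0.134, 0.991, -0.0]
force: [0.0, -0.0, -0.7]
grip_width: 0.509
grip_force: 51.0
```

```bash
python3 -m crank '[[[0,0,0.02,0,0,0,38],[0,0,0.02,0,0,0,38],[0,0,0.01,0,0,0,38],[0,0,0,0,0,0,46],[0,0,0,0,0,0,49],[0,0,0,0,0,0,54],[0,0,0,0,0,0,60],[0,0,0,0,0,0,60]]]' 50
python3 -m crank '[[[0,0,-0.3,0,0,0,60],[0,0,-0.6,0,0,0,60],[0,0,-1,0,0,0,60],[0,0,-1,0,0,0,60],[0,0,-1,0,0,0,60],[0,0,-1,0,0,0,70],[0,0,-1,0,0,0,85],[0,0,-0.5,0,0,0,85]]]' 50
python3 - <<'E'
from w import *
go(606.5,338.2,0)
look("",[("setter_oblong",467.3,-153.8,.27,0),("oblong_dish",467.3,-153.8,.27,30),("disc_large",602.6,-124.3,0,0),("square_cup",620.9,-256.1,.49,30),("small_cup",494.1,-284.1,0,30)],"pics/w10.png")
E
```

```text
time_s: 28.0
eef_pos: [468.1, -153.6, 33.7]
ee_rot: [0.0, -0.134, 0.991, -0.0]
force: [-0.2, 0.0, -0.3]
grip_width: 0.706
grip_force: 0.0
time_s: 28.8
eef_pos: [468.6, -153.9, 196.4]
ee_rot: [0.001, -0.134, 0.991, -0.001]
force: [-0.4, -0.6, -0.5]
grip_width: 0.997
grip_force: 0.0
z 196.4 units [-10.56   17.502] turn -9.319 yaw 1.84 j [-0.56  0.25  1.61 -0.    1.28 -2.4 ]
[ 468.6 -153.9  196.4] [ 0.0013 -0.1344  0.9909 -0.0011]
```

View pics/w10.png

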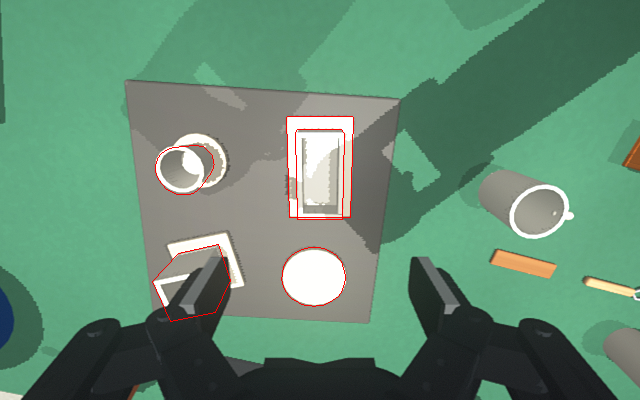

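The dish at (322,172) is centred and parallel on its plate, and the small and square cups match their projected outlines. The large disc at (313,277) is free, so I'll go for the tumbler.

```bash
python3 -m crank '[[[-0.587,0.972,0,0,0,0,85],[-0.587,0.972,0,0,0,0,85],[-0.587,0.972,0,0,0,0,85],[-0.587,0.972,0,0,0,0,85],[-0.587,0.972,0,0,0,0,85],[-0.587,0.972,0,0,0,0,85],[-0.587,0.972,0,0,0,0,85],[-0.587,0.972,0,0,0,0,85]]]' 50
python3 -m crank '[[[-0.587,0.972,0,0,0,0,85],[-0.587,0.972,0,0,0,0,85],[-0.587,0.972,0,0,0,0,85],[-0.587,0.972,0,0,0,0,85],[-0.587,0.972,0,0,0,0,85],[-0.587,0.972,0,0,0,0,85],[-0.587,0.972,0,0,0,0,85],[-0.587,0.972,0,0,0,0,85]]]' 50
python3 -m crank '[[[-0.587,0.972,0,0,0,0,85],[-0.587,0.972,0,0,0,0,85],[0,0,0.4,0,0,0.4,85],[0,0,0.4,0,0,0.6,85],[0,0,0.4,0,0,0.6,85],[0,0,0.3,0,0,0.33,85],[0,0,0.1,0,0,0,85],[0,0,0,0,0,0,85]]]' 50
python3 - <<'E'
from w import *
go(606.5,338.2,np.pi/2)
look("",[("tumbler",606.5,338.2,0,0)],"pics/w11.png")
E
```

```text
time_s: 29.65
eef_pos: [529.5, 66.2, 193.5]
ee_rot: [-0.0, -0.134, 0.991, 0.0]
force: [0.5, -0.2, -0.5]
grip_width: 0.995
grip_force: 0.0
time_s: 30.45
eef_pos: [590.8, 284.8, 193.3]
ee_rot: [-0.0, -0.134, 0.991, -0.0]
force: [0.9, 0.6, -0.8]
grip_width: 0.999
grip_force: 0.0
time_s: 31.25
eef_pos: [606.0, 338.3, 153.3]
ee_rot: [-0.0, -0.001, 1.0, -0.0]
force: [0.6, 0.3, 0.5]
grip_width: 0.997
grip_force: 0.0
z 153.3 units [-0.019 -0.003] turn 0.01 yaw 1.572 j [ 0.34  0.74  0.97 -0.    1.44 -1.23]
[606.  338.3 153.3] [-4.e-04 -7.e-04  1.e+00 -1.e-04]
```

View pics/w11.png

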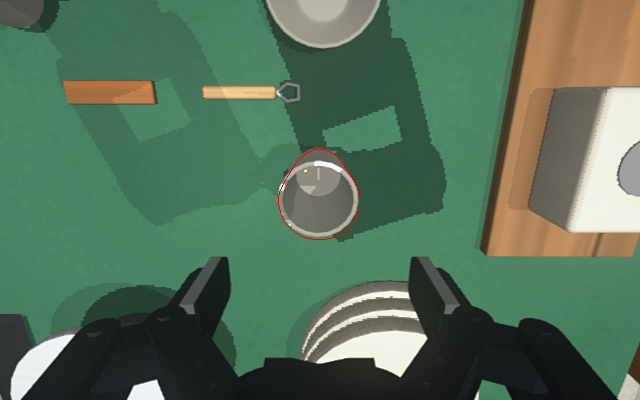

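The tumbler rim at (318,200) matches its outline, and the plate stack at (365,320) is clear of the fingers, which close left and right. I'll grasp.

```bash
python3 -m crank '[[[-0.02,0,0.6,0,0,0,85],[0,0,0.9,0,0,0,85],[0,0,0.9,0,0,0,85],[0,0,0.9,0,0,0,85],[0,0,0.8,0,0,0,85],[0,0,0.5,0,0,0,85],[0,0,0.28,0,0,0,85],[0,0,0,0,0,0,85]]]' 40
python3 -m crank '[[[0,0,0,0,0,0,72],[0,0,0,0,0,0,64],[0,0,0,0,0,0,58],[0,0,0,0,0,0,52],[0,0,0,0,0,0,52],[0,0,0,0,0,0,52],[0,0,0,0,0,0,52],[0,0,0,0,0,0,52]]]' 40
```

```text
time_s: 32.1
eef_pos: [606.6, 338.3, 31.3]
ee_rot: [-0.0, -0.0, 1.0, -0.0]
force: [-0.7, -0.9, 0.5]
grip_width: 0.997
grip_force: 0.0
time_s: 32.9
eef_pos: [607.5, 338.4, 33.2]
ee_rot: [0.001, 0.0, 1.0, 0.0]
force: [-0.5, -0.6, 5.6]
grip_width: 0.719
grip_force: 44.1
```

```bash
python3 -m crank '[[[0,0,-0.1,0,0,0,50],[0,0,-0.3,0,0,0,50],[0,0,-0.6,0,0,0,50],[0,0,-0.8,0,0,0,50],[0,0,-0.8,0,0,0,50],[0,0,-0.4,0,0,0,50],[0,0,0,0,0,0,50],[0,0,0,0,0,0,50]]]' 45
python3 - <<'E'
from w import *
go(602.6,-124.3,np.pi/2)
look("",[("tumbler",606.5,338.2,0,sense()["eef_pos"][2]-33)],"pics/w12.png")
E
```

```text
time_s: 33.7
eef_pos: [606.4, 338.2, 106.0]
ee_rot: [-0.0, 0.0, 1.0, -0.0]
force: [-0.2, -0.1, -3.3]
grip_width: 0.716
grip_force: 49.4
z 106.0 units [  0.152 -18.501] turn -0.0 yaw 1.571 j [ 0.34  0.77  1.03  0.    1.34 -1.23]
[606.4 338.2 106. ] [-5.e-04  0.e+00  1.e+00 -2.e-04]
```

View pics/w12.png

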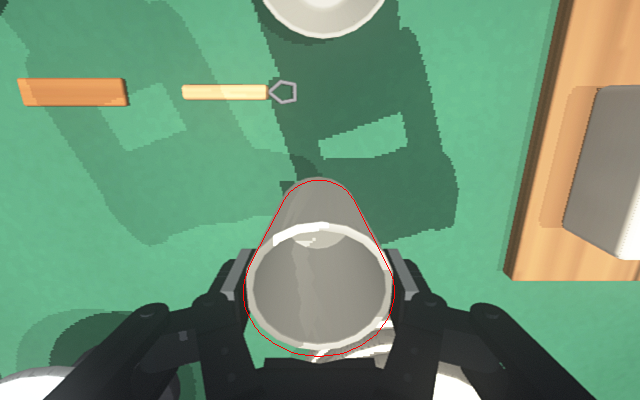

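The tumbler is held at (318,285), perhaps 3 mm lower than predicted. I'll carry it across.

```bash
python3 -m crank '[[[0,-0.5,0,0,0,0,50],[0.01,-1,0,0,0,0,50],[0.01,-1,0,0,0,0,50],[0.01,-1,0,0,0,0,50],[0.01,-1,0,0,0,0,50],[0.01,-1,0,0,0,0,50],[0.01,-1,0,0,0,0,50],[0.01,-1,0,0,0,0,50]]]' 45
python3 -m crank '[[[0.01,-1,0,0,0,0,50],[0.01,-1,0,0,0,0,50],[0.01,-1,0,0,0,0,50],[0.01,-1,0,0,0,0,50],[0.01,-1,0,0,0,0,50],[0.01,-1,0,0,0,0,50],[0.01,-1,0,0,0,0,50],[0.01,-1,0,0,0,0,50]]]' 45
python3 -m crank '[[[0,-1,0,0,0,0,50],[0,-1,0,0,0,0,50],[0,-0.7,0,0,0,0,50],[0,-0.3,0,0,0,0,50],[0,0,0.2,0,0,0,50],[0,0,0.2,0,0,0,50],[0,0,0,0,0,0,50],[0,0,0,0,0,0,50]]]' 45
python3 - <<'E'
from w import *
go(602.6,-124.3,np.pi/2)
look("",[("disc_large",602.6,-124.3,0,0),("tumbler",602.6,-124.3,0,sense()["eef_pos"][2]-35)],"pics/w13.png")
E
```

```text
time_s: 34.55
eef_pos: [604.4, 148.9, 106.0]
ee_rot: [-0.001, 0.0, 1.0, -0.0]
force: [-0.3, -0.6, -1.4]
grip_width: 0.719
grip_force: 49.5
time_s: 35.35
eef_pos: [602.1, -50.8, 106.0]
ee_rot: [-0.001, 0.0, 1.0, 0.0]
force: [-0.0, 0.4, -1.6]
grip_width: 0.713
grip_force: 49.5
time_s: 36.15
eef_pos: [602.9, -123.3, 96.4]
ee_rot: [-0.0, -0.001, 1.0, 0.0]
force: [-0.3, 0.1, -1.2]
grip_width: 0.719
grip_force: 49.5
z 96.4 units [ 0.014 -0.04 ] turn 0.008 yaw 1.572 j [-0.39  0.61  1.35  0.    1.19 -1.96]
[ 602.9 -123.3   96.4] [-2.e-04 -5.e-04  1.e+00  1.e-04]
```

View pics/w13.png

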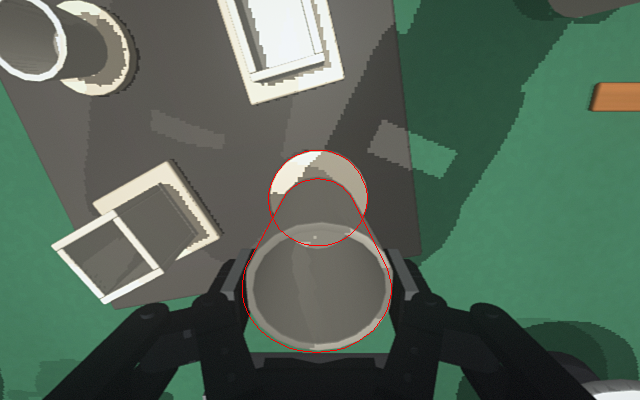

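With the base 35 mm below the TCP, the tumbler outline fits and sits over the disc at (318,198). I'll lower it and watch the force.

```bash
python3 -m crank '[[[0.01,-0.04,0.3,0,0,0,50],[0,0,0.3,0,0,0,50],[0,0,0.25,0,0,0,50],[0,0,0.15,0,0,0,50],[0,0,0.1,0,0,0,50],[0,0,0.04,0,0,0,50],[0,0,0,0,0,0,50],[0,0,0,0,0,0,50]]]' 45
python3 -m crank '[[[0,0,0.02,0,0,0,50],[0,0,0.02,0,0,0,50],[0,0,0.02,0,0,0,50],[0,0,0,0,0,0,50],[0,0,0,0,0,0,50],[0,0,0,0,0,0,50],[0,0,0,0,0,0,50],[0,0,0,0,0,0,50]]]' 45
```

```text
time_s: 37.0
eef_pos: [602.8, -125.2, 68.4]
ee_rot: [0.0, 0.0, 1.0, -0.0]
force: [-0.6, 0.1, -1.3]
grip_width: 0.709
grip_force: 49.5
time_s: 37.8
eef_pos: [602.7, -125.1, 66.7]
ee_rot: [-0.0, -0.0, 1.0, -0.0]
force: [-0.3, -0.2, -1.9]
grip_width: 0.712
grip_force: 49.5
```

```bash
python3 -m crank '[[[0,0,0.02,0,0,0,50],[0,0,0.02,0,0,0,50],[0,0,0.02,0,0,0,50],[0,0,0,0,0,0,50],[0,0,0,0,0,0,50],[0,0,0,0,0,0,50],[0,0,0,0,0,0,50],[0,0,0,0,0,0,50]]]' 45
```

```text
time_s: 38.6
eef_pos: [602.7, -125.1, 65.2]
ee_rot: [-0.0, 0.0, 1.0, 0.0]
force: [-0.0, -0.1, -1.7]
grip_width: 0.715
grip_force: 49.5
```

```bash
python3 -m crank '[[[0,0,0.02,0,0,0,50],[0,0,0.02,0,0,0,50],[0,0,0.02,0,0,0,50],[0,0,0,0,0,0,50],[0,0,0,0,0,0,50],[0,0,0,0,0,0,50],[0,0,0,0,0,0,50],[0,0,0,0,0,0,50]]]' 45
```

```text
time_s: 39.4
eef_pos: [602.7, -125.2, 63.7]
ee_rot: [0.0, 0.0, 1.0, -0.0]
force: [-0.1, 0.4, -1.9]
grip_width: 0.714
grip_force: 49.5
```

```bash
python3 -m crank '[[[0,0,0.02,0,0,0,50],[0,0,0.02,0,0,0,50],[0,0,0,0,0,0,50],[0,0,0,0,0,0,50],[0,0,0,0,0,0,50],[0,0,0,0,0,0,50],[0,0,0,0,0,0,50],[0,0,0,0,0,0,50]]]' 45
```

```text
time_s: 40.2
eef_pos: [603.0, -125.2, 63.2]
ee_rot: [0.0, -0.0, 1.0, -0.0]
force: [-0.5, 0.1, 4.8]
grip_width: 0.713
grip_force: 50.1
```

The force went from −1.9 to +4.8 N, so the tumbler is seated. I'll release, retreat and check.

```bash
python3 -m crank '[[[0,0,0,0,0,0,62],[0,0,0,0,0,0,64],[0,0,0,0,0,0,67],[0,0,0,0,0,0,72],[0,0,0,0,0,0,80],[0,0,0,0,0,0,85],[0,0,0,0,0,0,85],[0,0,0,0,0,0,85]]]' 45
python3 -m crank '[[[0,0,-0.2,0,0,0,85],[0,0,-0.5,0,0,0,85],[0,0,-1,0,0,0,85],[0,0,-1,0,0,0,85],[0,0,-1,0,0,0,85],[0,0,-1,0,0,0,85],[0,0,-1,0,0,0,85],[0,0,-1,0,0,0,85]]]' 45
python3 -m crank '[[[0,0.8,0,0,0,0,85],[0,1,0,0,0,0,85],[0,1,0,0,0,0,85],[0,1,0,0,0,0,85],[0,1,0,0,0,0,85],[0,1,0,0,0,0,85],[0,1,0,0,0,0,85],[0,0,0,0,0,0,85]]]' 45
python3 - <<'E'
from w import *
sc=capture("scene");sd=capture("side")
P=[("tumbler",602.6,-124.3,0,30),("square_cup",620.9,-256.1,.49,30),("small_cup",494.1,-284.1,0,30),("oblong_dish",467.3,-153.8,.27,30)]
for im,k in((sc,"scene"),(sd,"side")):
    for q in P: cv2.polylines(im,[render(C[k],model(*q))[1].round().astype(int)],True,(0,0,255),1)
a=cv2.resize(sc[160:380,140:440],(600,440),interpolation=cv2.INTER_CUBIC)[:300*2]
b=cv2.resize(sd[70:190,210:410],(600,360),interpolation=cv2.INTER_CUBIC)
cv2.imwrite("pics/end.png",cv2.resize(np.vstack([a,b]),None,fx=.74,fy=.74))
E
```

```text
time_s: 41.0
eef_pos: [602.7, -125.2, 62.6]
ee_rot: [-0.0, 0.0, 1.0, 0.0]
force: [-0.4, -0.5, -0.1]
grip_width: 0.995
grip_force: 0.0
time_s: 41.8
eef_pos: [602.6, -125.1, 232.5]
ee_rot: [0.001, -0.0, 1.0, -0.0]
force: [0.9, -0.5, -0.4]
grip_width: 0.994
grip_force: 0.0
time_s: 42.6
eef_pos: [602.5, 47.4, 231.5]
ee_rot: [0.001, -0.002, 1.0, 0.0]
force: [-0.2, -0.5, 0.0]
grip_width: 0.995
grip_force: 0.0
```

View pics/end.png

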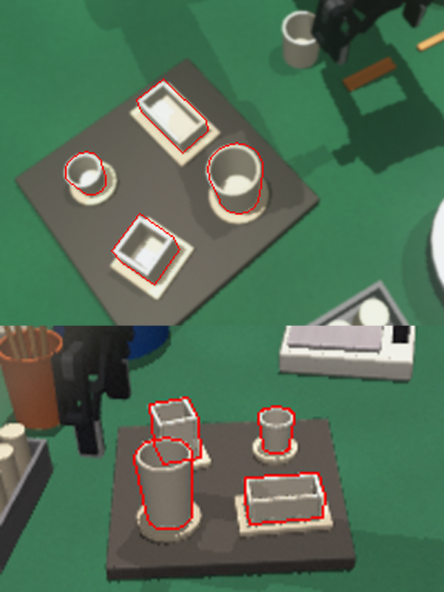

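All four pieces stand on their setters and match their target outlines in both views: tumbler (235,180), small cup (86,173), square cup (146,250) and dish (173,115). The gripper is clear, so I'm handing the job in.

```bash
python3 -c "
from rig import *
print(finish_job())"
```

```text
the job is handed in; nothing more can be done
None
```

I handed the job in at about 43 s: all four pieces stand upright and centred on their own setters in both camera views, and the mug and bowl were never touched; `finish_job()` returned no verdict.

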